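Put the microscopy things back in their holders

ROBOT

A 7-joint arm with a two-finger parallel gripper is mounted at the origin on the work surface. World frame = base frame: x ahead of the robot, y to its left, z up, the work surface at z = 0. Lengths are in m, angles in rad, forces in N, time in s.
With the tool pointing down it reaches from about 0.35 to 0.9 m from the base axis. Payload 7.2 kg.
Tool frame: the origin (TCP) lies at the very end of the fingers, on their centre line; the grasp point (between the pads) lies 19 mm behind it (bot.hold_point_z is the distance from the TCP to the grasp point, in m); z points along the fingers, y is the line along which they close (so a half turn about z gives the same grasp; the last joint's range is limited). The gripper opens to 85 mm and grips with 20 to 120 N. Pads are 22 mm wide; open, the fingers measure 114 mm over their backs; the gripper's body (76 mm by 85 mm) begins 54 mm behind the grasp point. The pads swing forward as they close: fully open they stand 13 mm farther back than shut.
Start: joints at [1.181, 0.411, -0.013, 1.596, 0.006, 1.134, -0.082], TCP at [0.198, -0.593, 0.231] pointing down, gripper open.
Joint ranges: [-2.95, 2.95], [-0.29, 1.99], [-1.47, 1.44], [0.14, 2.54], [-1.03, 4.17], [0.13, 1.85], [-2.86, 2.86]. Speed limits (rad/s): [2.39, 2.39, 3.01, 3.01, 3.14, 3.14, 3.14].

INTERFACE

Orientations are given as a 3x3 rotation matrix whose columns are the frame's x, y, z axes.
In Python, from station import bot gives the robot as it stands.
- The arm moves only by the tool step_arm, never from a script. Its argument "rows" is one flat list of numbers, 7 for each row, row after row: the shift along the tool's x, y, z in units of 30 mm (1.0 is 30 mm), then the turn, a rotation vector about the tool's x, y, z in units of 8 degrees (1.0 is 8 degrees), then the opening, from 0 (shut) to 1 (fully open). A call has 1 to 12 rows; each row shifts and turns the commanded pose from where the row before left it, along the tool's axes as they then stand; what a row does not reach is not made up. A row lasts 1/8 s, in which the tool goes at most 62.5 mm and 10.7 degrees, less where a joint would pass 70% of its speed; a pose out of reach is approached as far as the arm can. A call is refused whole if a number of a shift passes 1 or a number of a turn 1, either way. A call with a gripper value outside its range is refused whole. The fingers move at their own pace and stop on an object; "newtons" is the grip in N (left out, the last holds). Time passes only in rows, so rows that do not move let the fingers close. It gives the time, the measured TCP pose, the force, the opening and the grip force at its end, in the units of the state.
- bot.state(): the state, without advancing time (a new reading comes with each control period).
- bot.snapshot(name): name is "side" or "top"; returns a dict with "color" (384x512x3 uint8, red, green, blue), "z_map" (384x512 float32, m along the optical axis (not along the pixel's ray), 0 where there is no reading), "fx", "fy", "cx", "cy" (pixels), "pose" (4x4, takes a point from camera to world coordinates). Camera axes: x right, y up, looking along -z (the intrinsics and any distortion apply to the point x, -y, -z); pixel columns grow to the right and rows downward; lengths in m; the calibration is good to about 2 mm. A picture is of the moment at which its call begins.
- bot.close_job(): hands the job in; it is judged then, once.
Trained networks look in the newest picture that a camera, given by its name, has taken for a name from the list of things; names that differ only in an ending like _2 or _b are one class to them, and where a whole thing is asked for, a point or a joint stands for the part that bears it (a point fixed in the world has none). Each returns a list of dicts, best first, with "confidence" (0 to 1); they miss things now and then, are a little off and sometimes report something else, mostly with a low value. They report only what shows in the picture. A call takes as long as a camera call.
- bot.look_for(camera, query): "position" ([column, row] in pixels, amid what is visible of it).
The state is a dict: "clock": time; "joint_pos": joint angles; "dq": joint speeds; "tau": joint torques, N m; "position": TCP position; "orientation": TCP orientation; "ft_force": force on the tool from outside, world axes, zero at the start; "torque": the same for the moment, N m; "opening": finger opening in m; "grasp_force": force on a finger pad.
Only numpy, scipy, OpenCV 4.12 (cv2) and the standard library are available. Lean on these libraries where they do the work, as an engineer would, in place of code of your own. Each camera call takes 0.05 s, during which the arm holds its last target. There are 200 camera calls.

TASK

Tidy the bench after a microscopy session: put the amber dropper bottle, the small white dropper bottle, the covered culture dish and the slide box each into the low metal holder whose recess is made to its size and shape, standing upright (box and dish flat and right way up) fully down on the holder's floor. Keep them upright on the way and set them down rather than dropping them. Leave the steel eyepiece where it stands.

Things in the scene. Friction and masses are not known exactly. Their poses are not given: they have to be found in the camera images.
- amber_bottle: Loose amber glass dropper bottle, upright, 63 to 126 g: cylinder 42 mm diameter up to 48 mm high (paper label band), conical shoulder, black cap 23 mm wide from 60 to 70 mm, black rubber bulb 14 mm wide; 88 mm high in all. Grip it by the cylinder. Origin: centre of the underside; z up.
- white_bottle: Loose small white plastic dropper bottle, upright, 25 to 49 g: cylinder 26 mm diameter up to 42 mm high, then a tapering white cap; 64 mm high in all. Grip it by the cylinder. Origin: centre of the underside; z up.
- dish: Loose covered culture dish, off-white with a cream disc on top, lying flat, lid up, 28 to 56 g: a closed disc 60 mm in diameter and 18 mm high; lid and dish are one solid piece. Gripped from above across its diameter. Origin: centre of the underside; z up.
- slide_box: Loose closed grey plastic microscope-slide box, lying flat with a paper label on top, 63 to 126 g: 80 mm long (its x), 40 mm wide (its y), 28 mm high. Origin: centre of the underside; z up.
- amber_holder: Fixed low round aluminium holder with a black rubber floor, for the amber bottle (the middle one of the three round holders): recess 58 mm across, outside 70 mm, floor 3 mm and rim top 8 mm above the bench. Origin: centre of the underside, on the bench; z up.
- white_holder: Fixed low round aluminium holder with a black rubber floor, for the small white bottle (the smallest round holder): recess 42 mm across, outside 54 mm, floor 3 mm and rim top 8 mm above the bench. Origin: centre of the underside, on the bench; z up.
- dish_holder: Fixed low round aluminium holder with a black rubber floor, for the culture dish (the largest round holder): recess 76 mm across, outside 88 mm, floor 3 mm and rim top 8 mm above the bench. Origin: centre of the underside, on the bench; z up.
- box_holder: Fixed low rectangular aluminium holder with a black rubber floor, for the slide box, either way round: recess 96 mm (its x) by 56 mm (its y), outside 108 x 68 mm, floor 3 mm and rim top 8 mm above the bench. Origin: centre of the underside, on the bench; z up.
- eyepiece: Loose spare microscope eyepiece standing on end among the things, to be left alone: bare steel with a black rubber band and a black lens on top; foot 27 mm wide, barrel 34 mm wide, 42 mm high. Origin: centre of the underside; z up.

How it is judged:
By the outcome, as a careful person would: the job done as asked, in the order asked, and still so for the second after the job is handed in, with the robot touching nothing.
It also fails if it takes over 109 s, if anything falls off the work surface, if the arm or the gripper's body presses on something with over 40 N, if the wrist force passes 120 N, or if a joint passes its speed limit or range.

## Working session

There is one attempt and no reset: what is moved stays moved. The work goes in short steps, Python scripts to look and compute and a tool call to move; the robot and the scene stay as the last step left them, time stands still between calls to the robot, and variables do not carry over. Pictures are saved under pics/ and viewed, at most 14 in all, crops included, and the job is handed in when it is done.

Besides the shell and the picture viewer there is one more tool, called after "Emit:" by a JSON object that holds its "name" and its "arguments", one argument or row to a line. step_arm: Moves the arm, as the interface text tells. Its arguments: {"type":"object","properties":{"rows":{"type":"array"},"newtons":{"type":"number"}},"required":["rows"]}

```bash
mkdir -p pics; ls; cat > h.py <<'E'
import numpy as np,cv2
from station import bot
def world(s):
    z=s["z_map"];v,u=np.mgrid[0:z.shape[0],0:z.shape[1]]
    p=np.stack([(u-s["cx"])/s["fx"]*z,-(v-s["cy"])/s["fy"]*z,-z],-1)
    return p@s["pose"][:3,:3].T+s["pose"][:3,3]
def save(n,im,f=1.5):
    cv2.imwrite("pics/"+n,cv2.resize(im[:,:,::-1],None,fx=f,fy=f))
E
python3 - <<'E'
from h import *
for c in("top","side"):
    s=bot.snapshot(c);W=world(s);np.savez(c+".npz",W=W,c=s["color"],z=s["z_map"]);save(c+"0.png",s["color"])
    print(c,s["pose"].round(3).tolist(),s["fx"],[k for k in s])
    for n in "amber_bottle white_bottle dish slide_box amber_holder white_holder dish_holder box_holder eyepiece".split():
        for r in bot.look_for(c,n)[:2]:
            u,v=np.round(r["position"]).astype(int);print(n,round(r["confidence"],2),u,v,W[v,u].round(3))
st=bot.state();print(st["clock"],st["position"],np.round(st["orientation"],3).tolist(),st["opening"])
E
```

```text
pics
top [[0.054, 0.978, -0.2, 0.207], [-0.999, 0.053, -0.008, -0.016], [0.003, 0.201, 0.98, 1.457], [0.0, 0.0, 0.0, 1.0]] 431.57498948299326 ['color', 'z_map', 'fx', 'fy', 'cx', 'cy', 'pose']
amber_bottle 0.45 320 153 [ 0.631 -0.228  0.056]
dish 0.8 254 142 [ 0.67  -0.004  0.017]
slide_box 0.76 378 189 [ 0.524 -0.432  0.027]
amber_holder 0.64 282 207 [ 0.448 -0.111  0.004]
white_holder 0.59 170 222 [0.377 0.266 0.001]
dish_holder 0.89 191 154 [0.618 0.214 0.004]
dish_holder 0.68 254 143 [ 0.664 -0.004  0.022]
box_holder 0.89 220 192 [0.488 0.103 0.007]
box_holder 0.5 251 140 [0.674 0.007 0.024]
eyepiece 0.63 328 231 [ 0.37  -0.261  0.049]
eyepiece 0.47 192 153 [ 0.624  0.212 -0.002]
side [[-0.995, 0.045, -0.085, 0.395], [-0.095, -0.574, 0.813, 1.049], [-0.012, 0.818, 0.576, 0.781], [0.0, 0.0, 0.0, 1.0]] 479.10826811146785 ['color', 'z_map', 'fx', 'fy', 'cx', 'cy', 'pose']
amber_bottle 0.8 220 139 [ 0.634 -0.22   0.045]
white_bottle 0.5 231 309 [0.511 0.429 0.038]
dish 0.58 192 185 [ 0.68  -0.007  0.019]
slide_box 0.78 260 115 [ 0.528 -0.422  0.028]
amber_holder 0.67 281 169 [ 0.441 -0.131  0.003]
white_holder 0.87 295 269 [0.389 0.276 0.004]
dish_holder 0.58 196 244 [0.627 0.213 0.004]
box_holder 0.86 258 213 [0.489 0.083 0.005]
eyepiece 0.64 231 311 [0.512 0.427 0.03 ]
1.0 [ 0.19767611 -0.59291575  0.23129498] [[0.949, 0.316, 0.0], [0.316, -0.949, -0.0], [-0.0, 0.0, -1.0]] 0.08537012715885814
```

View pics/top0.png

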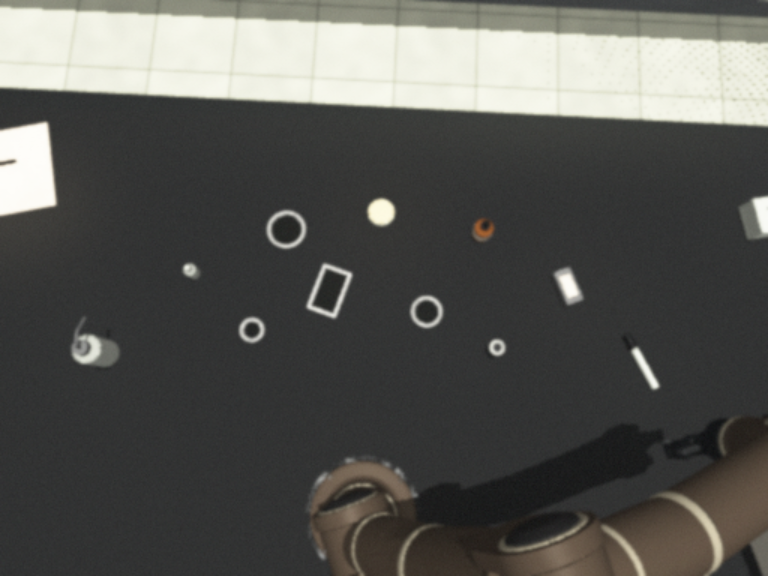

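View pics/side0.png

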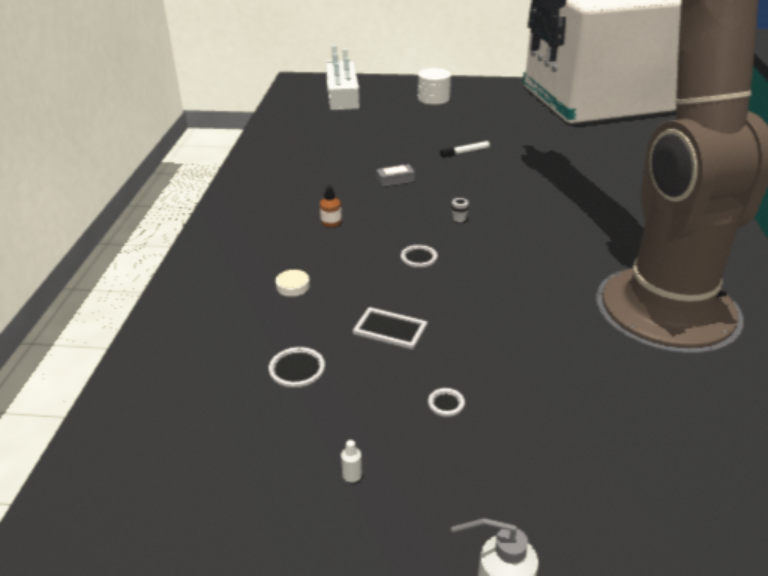

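Both views show all the things standing clear of each other. In the top view (768-wide pixels): box (568,286), amber bottle (484,229), dish (381,212), white bottle (190,270), eyepiece (497,347). Holders: dish (286,229), box (329,291), amber (426,312), white (252,330).

```bash
cat > m.py <<'E'
from h import *
from scipy.optimize import least_squares
def rev(prof,xy,n=32):
    a=np.linspace(0,2*np.pi,n,endpoint=False)
    return [np.array([[xy[0]+r*np.cos(t),xy[1]+r*np.sin(t),z] for r,z in seg for t in a])/1 for seg in zip(prof[:-1],prof[1:])]
def box(xy,yaw,z0=.006,z1=.028,l=.08,w=.04):
    c,s=np.cos(yaw),np.sin(yaw)
    return [np.array([[xy[0]+c*a-s*b,xy[1]+s*a+c*b,z] for a in(-l/2,l/2) for b in(-w/2,w/2) for z in(z0,z1)])]
def proj(s,P):
    q=(P-s["pose"][:3,3])@s["pose"][:3,:3]
    return np.c_[s["cx"]+s["fx"]*q[:,0]/-q[:,2], s["cy"]-s["fy"]*q[:,1]/-q[:,2]]
def sil(s,parts,K=8):
    m=np.zeros((384*K,512*K),np.uint8)
    for P in parts: cv2.fillConvexPoly(m,cv2.convexHull(np.round((proj(s,P)+.5)*K-.5).astype(np.int32)),1)
    M=cv2.moments(m,True);A=M["m00"]
    return np.array([M["m10"]/A,M["m01"]/A])/K+.5/K-.5,A/K/K,.5*np.arctan2(2*M["mu11"],M["mu20"]-M["mu02"])
def ray(s,uv,z):
    uv=np.atleast_2d(uv);d=np.c_[(uv[:,0]-s["cx"])/s["fx"],-(uv[:,1]-s["cy"])/s["fy"],-np.ones(len(uv))]@s["pose"][:3,:3].T
    o=s["pose"][:3,3];return (o+d*((z-o[2])/d[:,2])[:,None])[:,:2]
PR=dict(amber_bottle=[(.021,.006),(.021,.048),(.0115,.06),(.0115,.07),(.007,.0701),(.007,.088)],
 white_bottle=[(.013,.006),(.013,.042),(.006,.064)],dish=[(.03,.006),(.03,.018)],eyepiece=[(.0135,.006),(.017,.012),(.017,.042)])
def measure(n,g,S,R=.065):
    obs=[]
    for s in S:
        W=world(s);m=((np.hypot(W[...,0]-g[0],W[...,1]-g[1])<R)&(W[...,2]>.006)&(s["z_map"]>0)).astype(np.uint8)
        k,l,st,ce=cv2.connectedComponentsWithStats(m);i=1+np.argmax(st[1:,4]);M=cv2.moments((l==i).astype(np.uint8),True)
        obs.append((np.array([M["m10"],M["m01"]])/M["m00"],M["m00"],.5*np.arctan2(2*M["mu11"],M["mu20"]-M["mu02"]),W[l==i][:,2].max()))
    isb=n=="slide_box"
    mk=lambda p:box(p,p[2]) if isb else rev(PR[n],p)
    def f(p):
        r=[]
        for s,o in zip(S,obs):
            c,A,a=sil(s,mk(p));r+=list(c-o[0])
            if isb:r.append(5*np.sin(a-o[2]))
        return np.array(r)
    p0=list(g[:2])+([g[2]] if isb else [])
    q=least_squares(f,p0,diff_step=.01)
    print(n,q.x.round(4),"res px",f(q.x).round(2),"area obs/mod",[(int(o[1]),int(sil(s,mk(q.x))[1])) for s,o in zip(S,obs)],"zmax",[round(float(o[3]),3) for o in obs]);return q.x
E
python3 - <<'E'
from m import *
S=[bot.snapshot("top"),bot.snapshot("side")]
measure("amber_bottle",(.631,-.224),S);measure("white_bottle",(.505,.425),S);measure("dish",(.67,-.005),S);measure("eyepiece",(.365,-.262),S)
for y in(.3,):measure("slide_box",(.526,-.43,y),S)
for n,g,r in[("amber_holder",(.445,-.115),.055),("white_holder",(.383,.272),.05),("dish_holder",(.622,.213),.065),("box_holder",(.49,.095),.08)]:
    for s in S:
        m=np.zeros((384,512),np.uint8);W=world(s)
        m[(np.hypot(W[...,0]-g[0],W[...,1]-g[1])<r)&(cv2.cvtColor(s["color"],cv2.COLOR_RGB2GRAY)>95)]=255
        c=max(cv2.findContours(m,0,cv2.CHAIN_APPROX_NONE)[0],key=cv2.contourArea)[:,0].astype(float)
        P=ray(s,c,.008).astype(np.float32)
        if n=="box_holder":print(n,cv2.minAreaRect(P*1000))
        else:print(n,np.round(cv2.fitEllipse(P*1000)[0],1),np.round(cv2.fitEllipse(P*1000)[1],1))
E
```

```text
amber_bottle [ 0.6392 -0.2375] res px [ 0.13 -0.01  0.01  0.22] area obs/mod [(162, 162), (277, 287)] zmax [0.094, 0.09]
white_bottle [0.5079 0.4175] res px [ 0.14 -0.24  0.13  0.09] area obs/mod [(76, 76), (281, 302)] zmax [0.072, 0.067]
dish [ 0.6737 -0.004 ] res px [ 0.46 -0.1   0.08  0.34] area obs/mod [(239, 241), (296, 295)] zmax [0.028, 0.023]
eyepiece [ 0.3704 -0.2726] res px [ 0.22 -0.05  0.04  0.41] area obs/mod [(96, 103), (142, 147)] zmax [0.051, 0.047]
slide_box [ 0.5193 -0.4336  0.3759] res px [ 0.16  0.07  0.07  0.02  0.34 -0.07] area obs/mod [(320, 335), (272, 273)] zmax [0.037, 0.034]
amber_holder [ 446.9 -117.7] [73.1 74. ]
amber_holder [ 446.5 -117.7] [72.1 76.6]
white_holder [384.3 273.7] [56.9 58.6]
white_holder [384.2 273.9] [54.4 59.7]
dish_holder [622.8 215.5] [90.8 92.4]
dish_holder [622.5 215. ] [89.1 93.8]
box_holder ((483.5755920410156, 106.03109741210938), (76.8778305053711, 116.73123931884766), 72.87387084960938)
box_holder ((483.62451171875, 105.57582092285156), (79.88089752197266, 114.19735717773438), 72.55332946777344)
```

Emit:
{"name": "step_arm", "arguments": {
  "rows": [1,-0.37,0,0,0,0,1,1,-0.37,0,0,0,0,1,1,-0.37,0,0,0,0,1,1,-0.37,0,0,0,0,1,1,-0.37,0,0,0,0,1,1,-0.37,0,0,0,0,1,1,-0.37,0,0,0,0,1,1,-0.37,0,0,0,0,1,1,-0.37,0,0,0,0,1,1,-0.37,0,0,0,0,1,1,-0.37,0,0,0,0,1,1,-0.37,0,0,0,0,1],
  "newtons": 40
}}

```text
clock: 2.6
position: [0.4978, -0.3521, 0.2314]
orientation: [[0.949, 0.316, 0.0], [0.316, -0.949, -0.0], [0.0, 0.0, -1.0]]
ft_force: [0.0, -0.5, 0.5]
opening: 0.0855
grasp_force: 0.0
```

Emit:
{"name": "step_arm", "arguments": {
  "rows": [1,-0.37,0.5,0,0,0,1,1,-0.37,0.5,0,0,0,1,1,-0.37,0.5,0,0,0,1,1,-0.37,0.5,0,0,0,1,1,-0.37,0.5,0,0,0,1,0.7,-0.3,0.5,0,0,0,1,0,0,0,0,0,0,1,0,0,0,0,0,0,1]
}}

```text
clock: 3.6
position: [0.6383, -0.2387, 0.1415]
orientation: [[0.949, 0.315, -0.0], [0.315, -0.949, -0.001], [-0.001, 0.001, -1.0]]
ft_force: [-0.3, -1.0, 1.0]
opening: 0.0855
grasp_force: 0.0
```

```bash
cat > go.py <<'E'
import sys
from h import *
def go(x,y,z,yaw=None):
    st=bot.state();R=np.array(st["orientation"]);d=R.T@(np.array([x,y,z])-st["position"])/.03
    cur=np.degrees(np.arctan2(R[1,0],R[0,0]))
    print("t",round(st["clock"],2),"pos",np.round(st["position"],4),"yaw",round(cur,2),"tilt",R[:2,2].round(4),"open",round(st["opening"],4),"grip",round(st["grasp_force"],1),"j7",round(st["joint_pos"][6],2),"d",d.round(2),"" if yaw is None else "turnz %.2f"%(-(yaw-cur)/8))
if __name__=="__main__":go(*map(float,sys.argv[1:]))
E
python3 go.py .6392 -.2375 .022
```

```text
t 3.6 pos [ 0.6383 -0.2387  0.1415] yaw 18.38 tilt [-0.0004 -0.001 ] open 0.0855 grip 0.0 j7 -1.05 d [ 0.04 -0.03  3.98]
```

Emit:
{"name": "step_arm", "arguments": {
  "rows": [0.04,-0.03,0.8,0,0,0,1,0,0,0.8,0,0,0,1,0,0,0.8,0,0,0,1,0,0,0.8,0,0,0,1,0,0,0.5,0,0,0,1,0,0,0.3,0,0,0,1,0,0,0,0,0,0,1,0,0,0,0,0,0,0.3,0,0,0,0,0,0,0.3,0,0,0,0,0,0,0.3,0,0,0,0,0,0,0.3,0,0,0,0,0,0,0.3]
}}

```text
clock: 5.1
position: [0.6404, -0.2363, 0.0222]
orientation: [[0.949, 0.316, 0.001], [0.316, -0.949, -0.0], [0.001, 0.001, -1.0]]
ft_force: [-0.1, -0.2, 5.7]
opening: 0.0409
grasp_force: 40.6
```

```bash
python3 go.py .4467 -.1177 .025
```

```text
t 5.1 pos [ 0.6404 -0.2363  0.0222] yaw 18.44 tilt [ 0.0014 -0.0005] open 0.0409 grip 40.6 j7 -1.08 d [-4.87 -5.79 -0.1 ]
```

Emit:
{"name": "step_arm", "arguments": {
  "rows": [0,0,-0.2,0,0,0,0.3,0,0,-0.5,0,0,0,0.3,0,0,-0.8,0,0,0,0.3,-0.3,-0.35,-0.4,0,0,0,0.3,-0.6,-0.7,0,0,0,0,0.3,-0.75,-0.9,0,0,0,0,0.3,-0.75,-0.9,0,0,0,0,0.3,-0.75,-0.9,0,0,0,0,0.3,-0.75,-0.9,0,0,0,0,0.3,-0.6,-0.7,0,0,0,0,0.3,-0.37,-0.44,0,0,0,0,0.3,0,0,0,0,0,0,0.3]
}}

```text
clock: 6.6
position: [0.4454, -0.1172, 0.0786]
orientation: [[0.948, 0.317, 0.0], [0.317, -0.948, -0.0], [-0.0, 0.0, -1.0]]
ft_force: [1.3, -0.1, -0.4]
opening: 0.0405
grasp_force: 40.5
```

```bash
python3 go.py .4467 -.1177 .025
```

```text
t 6.6 pos [ 0.4454 -0.1172  0.0786] yaw 18.48 tilt [ 0.     -0.0003] open 0.0405 grip 40.5 j7 -1.21 d [0.04 0.03 1.79]
```

Emit:
{"name": "step_arm", "arguments": {
  "rows": [0.04,0.02,0.6,0,0,0,0.3,0,0,0.5,0,0,0,0.3,0,0,0.3,0,0,0,0.3,0,0,0.2,0,0,0,0.3,0,0,0.1,0,0,0,0.3,0,0,0.06,0,0,0,0.3,0,0,0,0,0,0,0.3,0,0,0,0,0,0,0.3]
}}

```text
clock: 7.6
position: [0.4477, -0.1178, 0.0257]
orientation: [[0.949, 0.316, 0.001], [0.316, -0.949, -0.0], [0.0, 0.0, -1.0]]
ft_force: [0.6, -0.3, -0.5]
opening: 0.0404
grasp_force: 40.5
```

```bash
python3 - <<'E'
from m import *
import go
go.go(.4467,-.1177,.025)
S=[bot.snapshot("top"),bot.snapshot("side")]
save("a1.png",S[1]["color"][120:220,220:340],5)
E
```

```text
t 7.6 pos [ 0.4477 -0.1178  0.0257] yaw 18.44 tilt [ 0.0005 -0.0001] open 0.0404 grip 40.5 j7 -1.25 d [-0.03 -0.02  0.02]
```

View pics/a1.png

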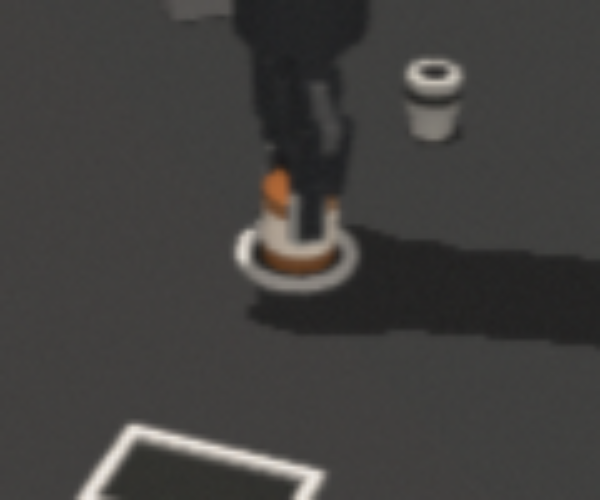

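The amber bottle stands inside its ring (crop (300,240)), gripped and upright. I'll lower it a touch more to feel contact, then release.

Emit:
{"name": "step_arm", "arguments": {
  "rows": [0,0,0.03,0,0,0,0.3,0,0,0.02,0,0,0,0.3,0,0,0,0,0,0,0.3]
}}

```text
clock: 8.07
position: [0.4477, -0.1178, 0.0251]
orientation: [[0.949, 0.316, 0.001], [0.316, -0.949, -0.0], [0.0, 0.001, -1.0]]
ft_force: [-3.8, 1.0, 15.5]
opening: 0.0408
grasp_force: 42.2
```

Emit:
{"name": "step_arm", "arguments": {
  "rows": [0,0,0,0,0,0,0.6,0,0,0,0,0,0,0.8,0,0,0,0,0,0,0.8,0,0,-0.4,0,0,0,0.8,0,0,-0.8,0,0,0,0.9,0,0,-1,0,0,0,1,0,0,-1,0,0,0,1,0.2,-0.4,-0.6,0,0,0,1,0.45,-1,0,0,0,0,1,0.45,-1,0,0,0,0,1,0.45,-1,0,0,0,0,1,0.45,-1,0,0,0,0,1]
}}

```text
clock: 9.57
position: [0.4628, 0.0274, 0.1388]
orientation: [[0.949, 0.316, 0.001], [0.316, -0.949, -0.0], [0.001, 0.0, -1.0]]
ft_force: [0.3, -0.2, -0.1]
opening: 0.0852
grasp_force: 0.0
```

Emit:
{"name": "step_arm", "arguments": {
  "rows": [0.45,-1,0,0,0,0,1,0.45,-1,0,0,0,0,1,0.45,-1,0,0,0,0,1,0.45,-1,0,0,0,0,1,0.45,-1,0,0,0,0,1,0.45,-1,0,0,0,0,1,0.45,-1,0,0,0,0,1,0.45,-1,0,0,0,0,1,0.45,-1,0,0,0,0,1,0.45,-1,0,0,0,0,1,0.45,-1,0,0,0,0,1,0.2,-0.5,0,0,0,0,1]
}}

```text
clock: 11.08
position: [0.4996, 0.4044, 0.1385]
orientation: [[0.948, 0.318, -0.0], [0.318, -0.948, 0.001], [0.0, -0.001, -1.0]]
ft_force: [0.4, 0.4, -0.7]
opening: 0.0855
grasp_force: 0.0
```

Emit:
{"name": "step_arm", "arguments": {
  "rows": [0,0,0,0,0,0,1,0,0,0,0,0,0,1]
}}

```text
clock: 11.32
position: [0.5005, 0.4009, 0.138]
orientation: [[0.949, 0.315, 0.0], [0.315, -0.949, -0.001], [-0.0, 0.001, -1.0]]
ft_force: [0.0, -0.8, 0.0]
opening: 0.0852
grasp_force: 0.0
```

```bash
python3 - <<'E'
from m import *
import go
go.go(.5079,.4175,.014)
S=[bot.snapshot("top"),bot.snapshot("side")]
measure("amber_bottle",(.4467,-.1177),S,.045)
E
```

```text
t 11.32 pos [0.5005 0.4009 0.138 ] yaw 18.37 tilt [ 0.     -0.0013] open 0.0852 grip 0.0 j7 -2.18 d [ 0.41 -0.45  4.13] 
amber_bottle [ 0.446  -0.1149] res px [-0.43 -0.22  0.18 -0.62] area obs/mod [(238, 151), (415, 333)] zmax [0.096, 0.093]
```

Emit:
{"name": "step_arm", "arguments": {
  "rows": [0.41,-0.45,0.3,0,0,0,1,0,0,0.7,0,0,0,1,0,0,0.8,0,0,0,1,0,0,0.8,0,0,0,1,0,0,0.8,0,0,0,1,0,0,0.5,0,0,0,1,0,0,0.2,0,0,0,1,0,0,0,0,0,0,0.6,0,0,0,0,0,0,0.1,0,0,0,0,0,0,0.1,0,0,0,0,0,0,0.1,0,0,0,0,0,0,0.1],
  "newtons": 30
}}

```text
clock: 12.92
position: [0.508, 0.4196, 0.0159]
orientation: [[0.949, 0.316, 0.001], [0.316, -0.949, 0.001], [0.001, -0.0, -1.0]]
ft_force: [-0.8, -1.2, 5.9]
opening: 0.0249
grasp_force: 29.6
```

Emit:
{"name": "step_arm", "arguments": {
  "rows": [0,0,0,0,0,0,0.1,0,0,0,0,0,0,0.1]
}}

```text
clock: 13.18
position: [0.508, 0.4196, 0.0158]
orientation: [[0.949, 0.316, 0.001], [0.316, -0.949, 0.001], [0.001, -0.0, -1.0]]
ft_force: [-0.9, -0.8, 6.5]
opening: 0.0249
grasp_force: 29.6
```

```bash
python3 go.py .3843 .2738 .017
```

```text
t 13.18 pos [0.508  0.4196 0.0158] yaw 18.43 tilt [0.001  0.0007] open 0.0249 grip 29.6 j7 -2.24 d [-5.45  3.31 -0.05]
```

Emit:
{"name": "step_arm", "arguments": {
  "rows": [0,0,-0.2,0,0,0,0.1,0,0,-0.5,0,0,0,0.1,0,0,-0.6,0,0,0,0.1,-0.35,0.2,-0.2,0,0,0,0.1,-0.7,0.4,0,0,0,0,0.1,-0.9,0.55,0,0,0,0,0.1,-0.9,0.55,0,0,0,0,0.1,-0.9,0.55,0,0,0,0,0.1,-0.8,0.5,0,0,0,0,0.1,-0.6,0.4,0,0,0,0,0.1,-0.3,0.16,0,0,0,0,0.1,0,0,0,0,0,0,0.1]
}}

```text
clock: 14.68
position: [0.3837, 0.273, 0.0603]
orientation: [[0.949, 0.316, 0.0], [0.316, -0.949, -0.0], [0.0, 0.0, -1.0]]
ft_force: [0.3, 0.2, -0.7]
opening: 0.0251
grasp_force: 29.5
```

Emit:
{"name": "step_arm", "arguments": {
  "rows": [0,0,0,0,0,0,0.1]
}}

```text
clock: 14.8
position: [0.3844, 0.2741, 0.0602]
orientation: [[0.949, 0.316, 0.001], [0.316, -0.949, 0.001], [0.001, -0.001, -1.0]]
ft_force: [0.7, 0.1, 0.2]
opening: 0.0251
grasp_force: 29.5
```

```bash
python3 - <<'E'
from m import *
import go
go.go(.3843,.2738,.0188)
s=bot.snapshot("side");save("w1.png",s["color"][200:310,230:370],5)
E
```

```text
t 14.8 pos [0.3844 0.2741 0.0602] yaw 18.45 tilt [0.0008 0.0009] open 0.0251 grip 29.5 j7 -2.2 d [-0.01  0.01  1.38]
```

View pics/w1.png

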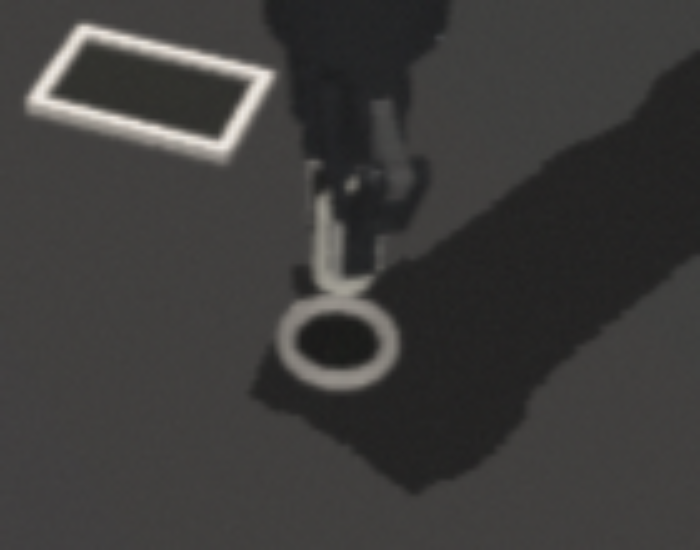

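The white bottle hangs upright (crop (340,240)) directly above its ring (340,340). Lower it.

Emit:
{"name": "step_arm", "arguments": {
  "rows": [0,0,0.4,0,0,0,0.1,0,0,0.4,0,0,0,0.1,0,0,0.3,0,0,0,0.1,0,0,0.15,0,0,0,0.1,0,0,0.08,0,0,0,0.1,0,0,0.04,0,0,0,0.1,0,0,0,0,0,0,0.1,0,0,0,0,0,0,0.1]
}}

```text
clock: 15.85
position: [0.384, 0.2734, 0.0191]
orientation: [[0.949, 0.316, 0.0], [0.316, -0.949, 0.0], [0.0, -0.0, -1.0]]
ft_force: [0.5, -0.1, -0.6]
opening: 0.0253
grasp_force: 29.5
```

Emit:
{"name": "step_arm", "arguments": {
  "rows": [0,0,0.02,0,0,0,0.1,0,0,0.02,0,0,0,0.1,0,0,0,0,0,0,0.1]
}}

```text
clock: 16.23
position: [0.3841, 0.2735, 0.0187]
orientation: [[0.949, 0.316, 0.001], [0.316, -0.949, -0.0], [0.001, 0.0, -1.0]]
ft_force: [-3.0, -2.4, 14.6]
opening: 0.025
grasp_force: 30.8
```

Emit:
{"name": "step_arm", "arguments": {
  "rows": [0,0,0,0,0,0,0.45,0,0,0,0,0,0,0.7,0,0,0,0,0,0,0.8,0,0,-0.4,0,0,0,0.8,0,0,-0.8,0,0,0,0.9,0,0,-1,0,0,0,1,0.2,0.4,-0.6,0,0,0,1,0.5,0.95,0,0,0,0,1,0.5,0.95,0,0,0,0,1,0.5,0.95,0,0,0,0,1,0.5,0.95,0,0,0,0,1,0.5,0.95,0,0,0,0,1]
}}

```text
clock: 17.73
position: [0.5103, 0.1517, 0.1025]
orientation: [[0.949, 0.316, 0.0], [0.316, -0.949, 0.0], [0.001, -0.0, -1.0]]
ft_force: [0.0, 0.3, 0.1]
opening: 0.0858
grasp_force: 0.0
```

Emit:
{"name": "step_arm", "arguments": {
  "rows": [0.5,0.95,0,0,0,0,1,0.5,0.95,0,0,0,0,1,0.5,0.95,0,0,0,0,1,0.5,0.95,0,0,0,0,1,0.5,0.95,0,0,0,0,1,0.5,0.95,0,0,0,0,1,0.5,0.95,0,0,0,0,1,0,0,0,0,0,0,1,0,0,0,0,0,0,1]
}}

```text
clock: 18.85
position: [0.6717, -0.003, 0.1019]
orientation: [[0.949, 0.317, -0.001], [0.317, -0.949, 0.001], [-0.0, -0.001, -1.0]]
ft_force: [0.1, -0.7, -0.6]
opening: 0.0855
grasp_force: 0.0
```

```bash
python3 - <<'E'
from m import *
import go
go.go(.6737,-.004,.002)
S=[bot.snapshot("top"),bot.snapshot("side")]
measure("white_bottle",(.384,.273),S,.035)
E
```

```text
t 18.85 pos [ 0.6717 -0.003   0.1019] yaw 18.46 tilt [-0.0006  0.0008] open 0.0855 grip 0.0 j7 -1.47 d [0.05 0.06 3.33] 
white_bottle [0.3839 0.2768] res px [-1.21 -0.59  0.36 -1.13] area obs/mod [(145, 68), (359, 256)] zmax [0.074, 0.07]
```

Emit:
{"name": "step_arm", "arguments": {
  "rows": [0.05,0.06,0.6,0,0,0,1,0,0,0.8,0,0,0,1,0,0,0.8,0,0,0,1,0,0,0.6,0,0,0,1,0,0,0.3,0,0,0,1,0,0,0.2,0,0,0,1,0,0,0.03,0,0,0,1,0,0,0,0,0,0,0.8,0,0,0,0,0,0,0.5,0,0,0,0,0,0,0.5,0,0,0,0,0,0,0.5,0,0,0,0,0,0,0.5],
  "newtons": 30
}}

```text
clock: 20.45
position: [0.6749, -0.0049, 0.0027]
orientation: [[0.949, 0.316, 0.001], [0.316, -0.949, 0.0], [0.001, 0.0, -1.0]]
ft_force: [-1.4, -0.1, 6.6]
opening: 0.0586
grasp_force: 32.4
```

```bash
python3 go.py .6227 .2153 .005
```

```text
t 20.45 pos [ 0.6749 -0.0049  0.0027] yaw 18.43 tilt [0.0014 0.    ] open 0.0586 grip 32.4 j7 -1.5 d [ 0.67 -7.51 -0.08]
```

Emit:
{"name": "step_arm", "arguments": {
  "rows": [0,0,-0.2,0,0,0,0.5,0,0,-0.4,0,0,0,0.5,0,0,-0.5,0,0,0,0.5,0.03,-0.4,-0.2,0,0,0,0.5,0.08,-0.8,0,0,0,0,0.5,0.08,-1,0,0,0,0,0.5,0.08,-1,0,0,0,0,0.5,0.09,-1,0,0,0,0,0.5,0.09,-1,0,0,0,0,0.5,0.09,-1,0,0,0,0,0.5,0.08,-0.8,0,0,0,0,0.5,0.04,-0.5,0,0,0,0,0.5]
}}

```text
clock: 21.95
position: [0.6207, 0.2174, 0.0406]
orientation: [[0.948, 0.319, -0.001], [0.319, -0.948, 0.0], [-0.0, -0.001, -1.0]]
ft_force: [0.6, 0.4, -0.9]
opening: 0.0586
grasp_force: 32.4
```

Emit:
{"name": "step_arm", "arguments": {
  "rows": [0,0,0,0,0,0,0.5,0,0,0,0,0,0,0.5]
}}

```text
clock: 22.2
position: [0.6223, 0.2133, 0.0407]
orientation: [[0.949, 0.315, 0.0], [0.315, -0.949, -0.001], [-0.0, 0.001, -1.0]]
ft_force: [-0.1, -0.9, -0.1]
opening: 0.0583
grasp_force: 32.4
```

```bash
python3 - <<'E'
from m import *
import go
go.go(.6227,.2153,.0057)
s=bot.snapshot("side");save("d1.png",s["color"][180:280,130:270],5)
E
```

```text
t 22.2 pos [0.6223 0.2133 0.0407] yaw 18.36 tilt [ 0.0001 -0.0012] open 0.0583 grip 32.4 j7 -1.84 d [ 0.03 -0.06  1.17]
```

View pics/d1.png

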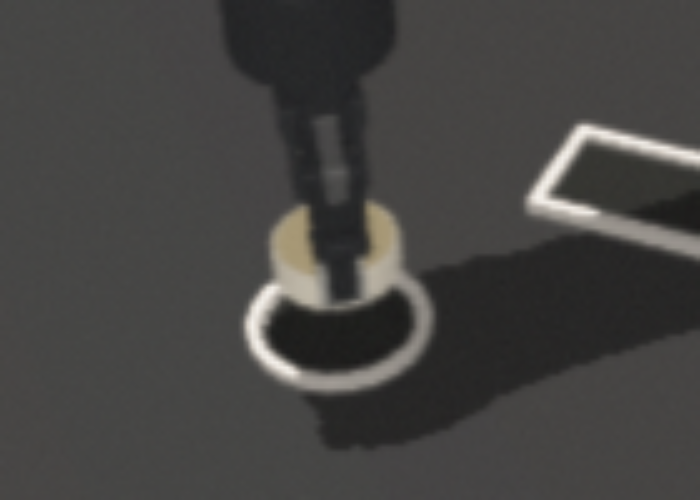

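The dish hangs level (crop (335,255)) just above its ring (340,325). Lower it slowly.

Emit:
{"name": "step_arm", "arguments": {
  "rows": [0.03,-0.04,0.4,0,0,0,0.5,0,0,0.3,0,0,0,0.5,0,0,0.2,0,0,0,0.5,0,0,0.1,0,0,0,0.5,0,0,0.05,0,0,0,0.5,0,0,0,0,0,0,0.5,0,0,0,0,0,0,0.5]
}}

```text
clock: 23.12
position: [0.6225, 0.2163, 0.0096]
orientation: [[0.949, 0.316, 0.0], [0.316, -0.949, 0.0], [0.0, 0.0, -1.0]]
ft_force: [-0.1, -0.4, -1.5]
opening: 0.0584
grasp_force: 32.4
```

Emit:
{"name": "step_arm", "arguments": {
  "rows": [0,0,0.05,0,0,0,0.5,0,0,0.03,0,0,0,0.5,0,0,0,0,0,0,0.5]
}}

```text
clock: 23.5
position: [0.6223, 0.2162, 0.0068]
orientation: [[0.949, 0.316, -0.0], [0.316, -0.949, -0.0], [-0.0, 0.0, -1.0]]
ft_force: [-0.5, 0.1, -0.2]
opening: 0.0585
grasp_force: 32.4
```

Emit:
{"name": "step_arm", "arguments": {
  "rows": [0,0,0.02,0,0,0,0.5,0,0,0.02,0,0,0,0.5,0,0,0,0,0,0,0.5]
}}

```text
clock: 23.88
position: [0.6224, 0.2162, 0.0058]
orientation: [[0.949, 0.316, 0.0], [0.316, -0.949, -0.0], [0.0, 0.0, -1.0]]
ft_force: [-0.9, -0.9, 1.2]
opening: 0.0587
grasp_force: 32.5
```

Emit:
{"name": "step_arm", "arguments": {
  "rows": [0,0,0.01,0,0,0,0.5,0,0,0,0,0,0,0.8,0,0,0,0,0,0,1,0,0,0,0,0,0,1,0,0,-0.3,0,0,0,1,0,0,-0.7,0,0,0,1,0,0,-1,0,0,0,1,0,0,-1,0,0,0,1,-0.25,0.5,-0.6,0,0,0,1,-0.5,1,0,0,0,0,1,-0.5,1,0,0,0,0,1,-0.5,1,0,0,0,0,1]
}}

```text
clock: 25.38
position: [0.6053, 0.0974, 0.114]
orientation: [[0.949, 0.315, 0.0], [0.315, -0.949, -0.001], [0.0, 0.001, -1.0]]
ft_force: [-0.2, -0.8, -0.5]
opening: 0.0856
grasp_force: 0.0
```

Emit:
{"name": "step_arm", "arguments": {
  "rows": [-0.5,1,0,0,0,0,1,-0.5,1,0,0,0,0,1,-0.5,1,0,0,0,0,1,-0.5,1,0,0,0,0,1,-0.5,1,0,0,0,0,1,-0.5,1,0,0,0,0,1,-0.5,1,0,0,0,0,1,-0.5,1,0,0,0,0,1,-0.5,1,0,0,0,0,1,-0.5,1,0,0,0,0,1,-0.5,1,0,0,0,0,1,-0.5,1,0,0,0,0,1]
}}

```text
clock: 26.88
position: [0.5474, -0.3006, 0.114]
orientation: [[0.949, 0.315, -0.0], [0.315, -0.949, -0.001], [-0.0, 0.0, -1.0]]
ft_force: [0.7, -0.8, 0.6]
opening: 0.0856
grasp_force: 0.0
```

```bash
python3 - <<'E'
from m import *
import go
S=[bot.snapshot("top"),bot.snapshot("side")]
measure("dish",(.6227,.2153),S,.037)
g=(.5193,-.4336)
for s in S:
    W=world(s);m=((np.hypot(W[...,0]-g[0],W[...,1]-g[1])<.065)&(W[...,2]>.012)&(W[...,2]<.045)).astype(np.uint8)
    P=W[m>0];print(len(P),cv2.minAreaRect((P[P[:,2]>.02][:,:2]*1000).astype(np.float32)))
measure("slide_box",(*g,.37),S)
go.go(.5193,-.4336,.011,21.5)
save("b1.png",np.hstack([S[0]["color"][150:230,330:430],S[0]["color"][80:160,150:250]]),4)
E
```

```text
dish [0.6226 0.216 ] res px [ 0.65 -0.02  0.01  0.68] area obs/mod [(261, 245), (460, 435)] zmax [0.031, 0.026]
0 ((0.0, 0.0), (0.0, 0.0), 0.0)
237 ((520.5782470703125, -433.03753662109375), (79.35215759277344, 52.914249420166016), 20.763578414916992)
slide_box [ 0.5271 -0.4774  0.6828] res px [-2.25  1.35  3.82 -1.1  -5.41 -0.58] area obs/mod [(1, 333), (271, 261)] zmax [0.007, 0.036]
t 26.98 pos [ 0.546  -0.3047  0.1137] yaw 18.03 tilt [-0.0011 -0.0031] open 0.0853 grip 0.0 j7 -0.95 d [-2.17  3.8   3.44] turnz -0.43
```

View pics/b1.png

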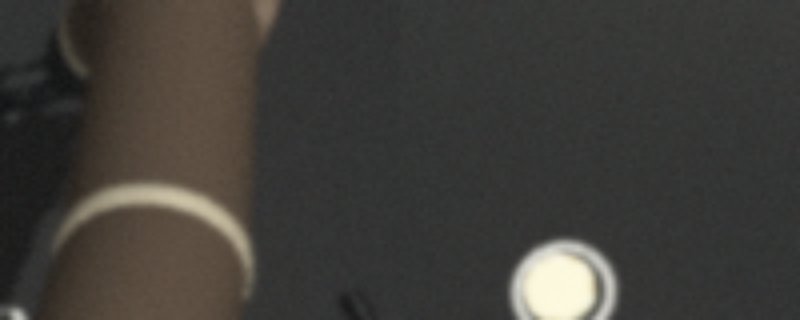

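The dish sits centred in its ring (crop (565,285)); the arm hides the box from the top camera, while the side data confirm its pose (yaw about 21°).

Emit:
{"name": "step_arm", "arguments": {
  "rows": [-0.5,0.95,0,0,0,0,1,-0.55,0.95,0,0,0,0,1,-0.55,0.95,0,0,0,0,1,-0.5,0.85,0,0,0,0,1,0,0,0,0,0,-0.35,1,0,0,0,0,0,0,1,0,0,0,0,0,0,1]
}}

```text
clock: 27.85
position: [0.5241, -0.4231, 0.1137]
orientation: [[0.932, 0.362, 0.0], [0.362, -0.932, 0.0], [0.0, -0.0, -1.0]]
ft_force: [0.0, -0.1, 0.1]
opening: 0.0852
grasp_force: 0.0
```

```bash
python3 go.py .5193 -.4336 .010 21.2
```

```text
t 27.85 pos [ 0.5241 -0.4231  0.1137] yaw 21.22 tilt [0.0001 0.0002] open 0.0852 grip 0.0 j7 -0.71 d [-0.28  0.27  3.46] turnz 0.00
```

Emit:
{"name": "step_arm", "arguments": {
  "rows": [-0.28,0.27,0.4,0,0,0,1,0,0,0.8,0,0,0,1,0,0,0.8,0,0,0,1,0,0,0.8,0,0,0,1,0,0,0.4,0,0,0,1,0,0,0.2,0,0,0,1,0,0,0.06,0,0,0,1,0,0,0,0,0,0,0.7,0,0,0,0,0,0,0.3,0,0,0,0,0,0,0.3,0,0,0,0,0,0,0.3,0,0,0,0,0,0,0.3],
  "newtons": 45
}}

```text
clock: 29.35
position: [0.5199, -0.4347, 0.0106]
orientation: [[0.932, 0.362, 0.001], [0.362, -0.932, -0.001], [0.001, 0.001, -1.0]]
ft_force: [-0.2, -0.0, 6.2]
opening: 0.039
grasp_force: 45.7
```

```bash
python3 go.py .4836 .1058 .013 -17.3
```

```text
t 29.35 pos [ 0.5199 -0.4347  0.0106] yaw 21.24 tilt [ 0.0013 -0.001 ] open 0.039 grip 45.7 j7 -0.72 d [  5.4  -17.23  -0.1 ] turnz 4.82
```

Emit:
{"name": "step_arm", "arguments": {
  "rows": [0,0,-0.2,0,0,0,0.3,0,0,-0.5,0,0,0,0.3,0,0,-0.8,0,0,0,0.3,0,0,-1,0,0,0,0.3,0,0,-1,0,0,0,0.3,0.1,-0.3,-0.7,0,0,0,0.3,0.2,-0.6,0,0,0,0,0.3,0.3,-0.95,0,0,0,0,0.3,0.3,-0.95,0,0,0,0,0.3,0.3,-0.95,0,0,0,0,0.3,0.3,-0.95,0,0,0,0,0.3,0.3,-0.95,0,0,0,0,0.3]
}}

```text
clock: 30.85
position: [0.507, -0.2537, 0.1343]
orientation: [[0.932, 0.364, -0.002], [0.364, -0.932, 0.001], [-0.002, -0.002, -1.0]]
ft_force: [0.4, 0.1, -2.2]
opening: 0.0394
grasp_force: 45.0
```

Emit:
{"name": "step_arm", "arguments": {
  "rows": [0.3,-0.95,0,0,0,0,0.3,0.3,-0.95,0,0,0,0,0.3,0.3,-0.95,0,0,0,0,0.3,0.3,-0.95,0,0,0,0,0.3,0.3,-0.95,0,0,0,0,0.3,0.3,-0.95,0,0,0,0,0.3,0.3,-0.95,0,0,0,0,0.3,0.3,-0.95,0,0,0,0,0.3,0.3,-0.95,0,0,0,0,0.3,0.3,-0.95,0,0,0,0,0.3,0.3,-0.95,0,0,0,0,0.3,0.1,-0.4,0,0,0,0,0.3]
}}

```text
clock: 32.35
position: [0.4835, 0.086, 0.1347]
orientation: [[0.931, 0.366, -0.002], [0.366, -0.931, 0.0], [-0.002, -0.001, -1.0]]
ft_force: [0.1, -0.1, -1.1]
opening: 0.0393
grasp_force: 45.0
```

Emit:
{"name": "step_arm", "arguments": {
  "rows": [0,0,0,0,0,0.4,0.3,0,0,0,0,0,0.8,0.3,0,0,0,0,0,0.8,0.3,0,0,0,0,0,0.8,0.3,0,0,0,0,0,0.8,0.3,0,0,0,0,0,0.8,0.3,0,0,0,0,0,0.42,0.3,0,0,0,0,0,0,0.3,0,0,0,0,0,0,0.3]
}}

```text
clock: 33.48
position: [0.4849, 0.0834, 0.1353]
orientation: [[0.955, -0.297, -0.001], [-0.297, -0.955, -0.0], [-0.001, 0.0, -1.0]]
ft_force: [0.1, 0.3, -1.5]
opening: 0.0392
grasp_force: 45.1
```

```bash
python3 - <<'E'
from m import *
import go
go.go(.4836,.1058,.0136,-17.3)
s=bot.snapshot("side");save("b2.png",s["color"][120:250,200:360],5)
E
```

```text
t 33.48 pos [0.4849 0.0834 0.1353] yaw -17.25 tilt [-0.0006 -0.0003] open 0.0392 grip 45.1 j7 -2.25 d [-0.26 -0.7   4.06] turnz 0.01
```

View pics/b2.png

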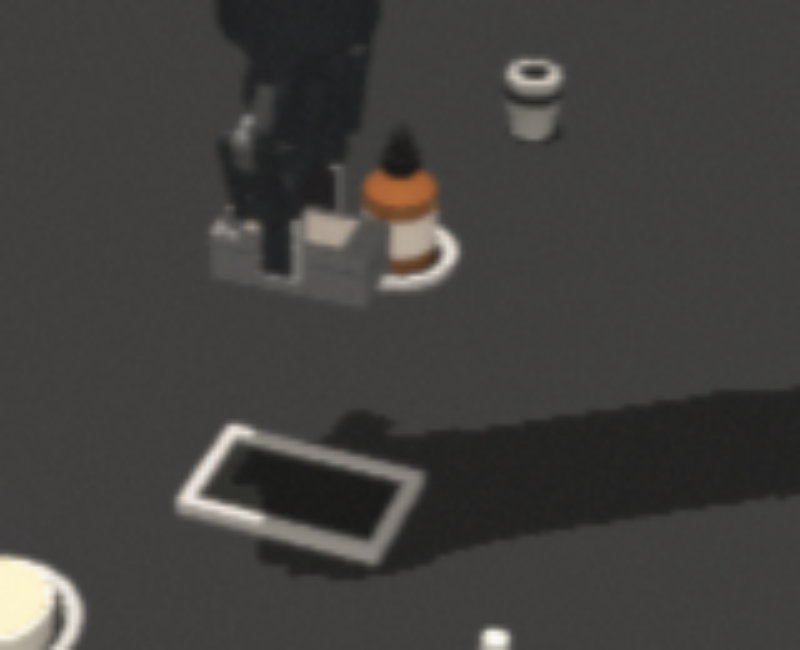

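The box (crop (290,255)) hangs level and parallel to its holder (300,495); amber bottle upright in its ring (405,240).

Emit:
{"name": "step_arm", "arguments": {
  "rows": [-0.13,-0.35,0.3,0,0,0,0.3,-0.13,-0.35,0.6,0,0,0,0.3,0,0,0.8,0,0,0,0.3,0,0,0.8,0,0,0,0.3,0,0,0.5,0,0,0,0.3,0,0,0.3,0,0,0,0.3,0,0,0.2,0,0,0,0.3,0,0,0,0,0,0,0.3,0,0,0,0,0,0,0.3]
}}

```text
clock: 34.65
position: [0.4846, 0.1061, 0.0311]
orientation: [[0.955, -0.298, 0.001], [-0.298, -0.955, 0.0], [0.001, -0.0, -1.0]]
ft_force: [0.4, -0.1, -0.8]
opening: 0.0391
grasp_force: 45.1
```

```bash
python3 go.py .4836 .1058 .0136 -17.3
```

```text
t 34.65 pos [0.4846 0.1061 0.0311] yaw -17.33 tilt [0.0009 0.0002] open 0.0391 grip 45.1 j7 -2.36 d [-0.03  0.02  0.58] turnz -0.00
```

Emit:
{"name": "step_arm", "arguments": {
  "rows": [-0.03,0.02,0.25,0,0,0,0.3,0,0,0.15,0,0,0,0.3,0,0,0.1,0,0,0,0.3,0,0,0.05,0,0,0,0.3,0,0,0.02,0,0,0,0.3,0,0,0,0,0,0,0.3,0,0,0,0,0,0,0.3]
}}

```text
clock: 35.52
position: [0.4833, 0.1057, 0.0136]
orientation: [[0.955, -0.298, 0.0], [-0.298, -0.955, 0.0], [0.0, -0.0, -1.0]]
ft_force: [0.2, -0.3, -0.6]
opening: 0.0392
grasp_force: 45.0
```

Emit:
{"name": "step_arm", "arguments": {
  "rows": [0,0,0.02,0,0,0,0.3,0,0,0.02,0,0,0,0.3,0,0,0,0,0,0,0.3]
}}

```text
clock: 35.9
position: [0.4833, 0.1057, 0.0134]
orientation: [[0.955, -0.298, 0.001], [-0.298, -0.955, -0.0], [0.001, 0.0, -1.0]]
ft_force: [-5.1, -0.4, 14.6]
opening: 0.0392
grasp_force: 46.7
```

Contact; release and retreat upward.

Emit:
{"name": "step_arm", "arguments": {
  "rows": [0,0,0,0,0,0,0.55,0,0,0,0,0,0,0.8,0,0,0,0,0,0,1,0,0,-0.3,0,0,0,1,0,0,-0.8,0,0,0,1,0,0,-1,0,0,0,1,0,0,-1,0,0,0,1,0,0,-1,0,0,0,1,-0.5,0,-1,0,0,0,1,-0.9,0,-0.5,0,0,0,1,-0.9,0,0,0,0,0,1,-0.5,0,0,0,0,0,1]
}}

```text
clock: 37.4
position: [0.4019, 0.131, 0.1809]
orientation: [[0.955, -0.297, 0.001], [-0.297, -0.955, -0.0], [0.001, -0.0, -1.0]]
ft_force: [-0.2, -0.6, 0.7]
opening: 0.0854
grasp_force: 0.0
```

```bash
python3 - <<'E'
from m import *
import go
go.go(.4836,.1058,.0136,-17.3)
S=[bot.snapshot("top"),bot.snapshot("side")]
save("f_side.png",S[1]["color"][110:330,120:370],3)
measure("white_bottle",(.384,.273),S,.02);measure("dish",(.6227,.2153),S,.035);measure("amber_bottle",(.446,-.117),S,.028);measure("eyepiece",(.3704,-.2726),S)
E
```

```text
t 37.4 pos [0.4019 0.131  0.1809] yaw -17.28 tilt [ 0.0007 -0.    ] open 0.0854 grip 0.0 j7 -2.36 d [ 2.84 -0.01  5.58] turnz 0.00
white_bottle [0.3837 0.2724] res px [ 0.22 -0.4   0.27  0.2 ] area obs/mod [(79, 68), (251, 254)] zmax [0.071, 0.07]
dish [0.6231 0.2155] res px [ 0.78  0.41 -0.27  0.76] area obs/mod [(235, 245), (450, 435)] zmax [0.029, 0.027]
amber_bottle [ 0.4494 -0.115 ] res px [-0.35 -1.3   1.1  -0.71] area obs/mod [(170, 151), (214, 332)] zmax [0.092, 0.091]
eyepiece [ 0.3655 -0.2718] res px [-0.11  1.44 -1.38 -0.06] area obs/mod [(97, 103), (54, 147)] zmax [0.049, 0.046]
```

View pics/f_side.png

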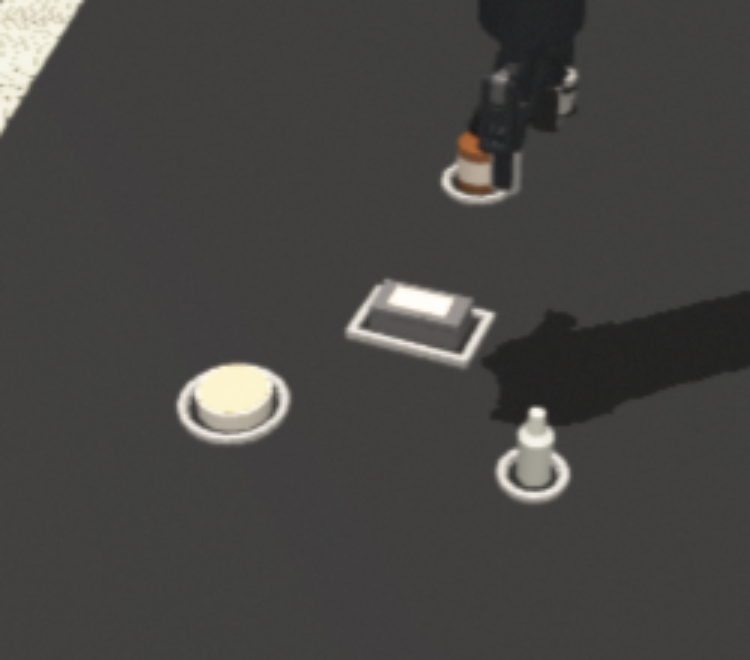

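All four things stand inside their holders: dish (235,400), box (420,315), white bottle (535,460), amber bottle (480,165). The eyepiece is still in its place, partly hidden behind the gripper, which is clear of everything.

```bash
python3 -c "
from station import bot
print(bot.close_job())"
```

```text
the job is handed in; nothing more can be done
None
```

The amber bottle, white bottle, dish and slide box each stand upright or flat in their matching holders, the eyepiece was left where it stood, and the job was handed in at about 37 s of the 109 s limit.

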